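Drive the worn bush out of a sloping hub

TASK

Take the orange-nosed drift from its red rest, put its nose into the upper mouth of the sloping hub and push the seated copper bush right out of the lower end into the blue catch tray, without ramming the drift against the fixture and without touching the bush with the gripper. Then draw the drift out and lay it back in both saddles of its rest, and leave the other things on the bench alone.

Things in the scene. Friction and masses are not known exactly. Their poses are not given: they have to be found in the camera images.
- drift_grip (a point): Centre of the drift's grip, a square aluminium bar 26 x 26 mm, 40 mm long, with a 44 x 44 x 6 mm collar at each end (23 mm from this centre). The drift is a straight rod 197 mm long, 0.3 to 0.5 kg, balancing near this centre. Local x runs along it from nose tip to tail; local z is up as it lies in its rest.
- drift_tip (a point): Centre of the end of the drift's round orange nose: 36 mm diameter, 100 mm long from the collar, edge chamfered 3 x 5 mm; this tip lies 126 mm from the grip's centre along the drift's -x. On the other side a round 36 mm aluminium tail ends 71 mm from the grip's centre. Same axes as the drift.
- rest_mid (a point): Where the grip's centre belongs on the red rest, 70 mm above the bench. Local x: along the rod, nose to -x. Fixed base 200 x 70 x 10 mm; two black 45-degree V saddles, 12 mm thick, at x = -85 mm (under the nose) and +55 mm (under the tail), 60 mm wide at the top, upper edges about level with the rod's axis. Free space below the grip.
- hub: Dark steel tube fixed between two cheek plates, 84 mm long, 64 to 68 mm outside, straight 42 mm through bore. Origin: middle of the bore, 125 mm above the bench. Local z: bore axis, out of the upper mouth (z = +42 mm), 28 degrees above level and roughly away from the robot. Lower end z = -42 mm, above the catch tray. Local x: downhill across the bore.
- bush_center (a point): Centre of the copper bush, solid, 38 mm diameter, 45 mm long, about 0.22 kg; local z along it. At the start its upper face is 30 mm inside the hub's upper mouth. Two spring catches hold it: it takes 10 to 20 N over the first 10 mm to push past them, then 2 to 10 N. It drops out only once pushed wholly past the hub's lower end, 57 mm of travel.
- fixture: Fixed grey base plate 270 x 170 x 12 mm with cheeks, hub and open blue catch tray. Origin on the bench under the hub's middle; local x level, the way the upper mouth faces; z up. Tray 150 x 150 mm outside, centred at x = -90 mm, y = 0, walls 5 mm, floor at z = 17 mm, rim at z = 57 mm.
- disc_mid (a point): Middle of a steel brake disc lying flat, 200 mm diameter, 42 mm high: bystander.
- spray_mid (a point): Middle of a spray can, 58 mm diameter, 170 mm tall: bystander.
- jar_mid (a point): Middle of an amber jar, 70 mm diameter, 75 mm tall: bystander.
- mallet: Hammer lying on the bench, 280 mm long: bystander.
- spanner: Spanner lying on the bench, 200 mm long: bystander.
- cup_tool: Brass cylinder, 60 mm diameter, 50 mm tall: bystander.
- driver: Screwdriver lying on the bench, 200 mm long: bystander.
Not all that is in view belongs to the job. What is shaped like the part that bears drift_grip but brown or green is not meant.

How it is judged:
On the way, in this order (a step that is already met when the one before it is completed fails the run):
1. the drift's nose is in the upper mouth of the hub, at least 10 mm deep, along the bore (z of drift_tip in the frame of hub between -0.06 and 0.032 m and x of drift_tip in the frame of hub between -0.008 and 0.008 m and y of drift_tip in the frame of hub between -0.008 and 0.008 m and angle between the x axis of drift_grip and the z axis of hub, either way round below 0.25 rad), for 0.1 s.
2. the bush has left the lower end of the hub while the drift's nose is through the bore (z of bush_center in the frame of hub below -0.055 m and z of drift_tip in the frame of hub below -0.015 m and distance between drift_tip and hub below 0.07 m), for 0.1 s.
At the end, for the whole second after the job is handed in: The bush lies at rest inside the blue tray; the drift lies still in both saddles of its rest, its grip's centre within 20 mm of rest_mid and its length within 7 degrees of the rest's; everything is released (x of bush_center in the frame of fixture between -0.16 and -0.02 m and y of bush_center in the frame of fixture between -0.07 and 0.07 m and z of bush_center in the frame of fixture below 0.05 m and linear speed of each of bush, drift below 0.03 m/s and distance between drift_grip and rest_mid below 0.02 m and angle between the x axis of drift_grip and the x axis of rest_mid, either way round below 0.12 rad); the robot touches nothing.
It fails at once if the drift is rammed or jammed against the fixture with more than 40 N (contact force between drift and fixture above 40 N).
It fails at once if the gripper touches the bush (contact force between the fingers and bush above 0.5 N).
It fails at once if a bystander is moved by more than 30 mm (distance of any of disc_mid, spray_mid, jar_mid, mallet, spanner, cup_tool, driver from where it was at the start of the episode above 0.03 m).
It also fails if it takes over 64 s, if anything falls off the work surface, if the arm or the gripper's body presses on something with over 40 N, if the wrist force passes 120 N, or if a joint passes its speed limit or range.

ROBOT

A 6-joint arm with a two-finger parallel gripper is mounted at the origin on the work surface. World frame = base frame: x ahead of the robot, y to its left, z up, the work surface at z = 0. Lengths are in m, angles in rad, forces in N, time in s.
With the tool pointing down it reaches from about 0.4 to 0.825 m from the base axis. Payload 7 kg.
Tool frame: the origin (TCP) lies on the centre line of the jaws, within the pads' length; the fingertips stand 22 mm ahead of it and the grasp point (between the pads) lies 3 mm ahead of it (arm.tcp_to_tips is the distance from the TCP to the fingertips, in m); z points along the fingers, y is the line along which they close (so a half turn about z gives the same grasp; the last joint's range is limited). The gripper opens to 88 mm and grips with 3 to 60 N. Pads are 19 mm wide; open, the fingers measure 130 mm over their backs; the gripper's body (78 mm by 193 mm) begins 47 mm behind the grasp point.
Start: joints at [-1.046, 0.359, 0.012, 0, -1.224, -0.288], TCP at [0.158, -0.656, 0.249] pointing down, gripper open.
Joint ranges: [-3.07, 3.07], [-1.43, 2.12], [-1.02, 1.25], [-3.03, 1.67], [-3.05, -0], [-3.03, 3.03]. Speed limits (rad/s): [2.39, 2.39, 3.01, 3.14, 3.14, 3.14].

INTERFACE

Orientations are given as [roll, pitch, yaw] about the fixed x, y, z axes, in that order (R = Rz(yaw) Ry(pitch) Rx(roll)).
In Python, from station import arm gives the robot as it stands.
- The arm moves only by the tool jog_arm, never from a script. Its argument "targets" is a list of rows, each an object of numbers: "dx", "dy", "dz": the shift along the tool's x, y, z in mm; "rx", "ry", "rz": the turn, a rotation vector about the tool's x, y, z in rad; "gripper": the closure, from 0 (fully open) to 1 (shut). In form: [{"dx": .., "dy": .., "dz": .., "rx": .., "ry": .., "rz": .., "gripper": ..}, ...]. A call has exactly 8 rows; each row is the pose to reach, as a shift and turn from the pose commanded when the call began, along the tool's axes at that moment; what a row does not reach only later rows make up. A row lasts 1/12 s, in which the tool goes at most 41.7 mm and 7.16 degrees, less where a joint would pass 70% of its speed; a pose out of reach is approached as far as the arm can. A call with a gripper value outside its range is refused whole. The fingers move at their own pace and stop on an object; "force" is the grip in N (left out, the last holds). Time passes only in rows, so rows that repeat a pose let the fingers close, or fill a call up. It gives the time, the measured TCP pose, the force, the opening and the grip force at its end, in the units of the state.
- arm.get_state(): the state, without advancing time (a new reading comes with each control period).
- arm.grab_frame(name): name is "side" or "top" or "wrist"; returns a dict with "frame" (384x512x3 uint8, red, green, blue), "z_map" (384x512 float32, m along the optical axis (not along the pixel's ray), 0 where there is no reading), "fx", "fy", "cx", "cy" (pixels), "view" (4x4, takes a point from world to camera coordinates). Camera axes: x right, y down, z forward; pixel columns grow to the right and rows downward; lengths in m; the calibration is good to about 2 mm. A picture is of the moment at which its call begins.
- arm.job_done(): hands the job in; it is judged then, once.
The state is a dict: "t": time; "q": joint angles; "qd": joint speeds; "joint_efforts": joint torques, N m; "eef_pos": TCP position; "ee_rot": TCP orientation; "force": force on the tool from outside, world axes, zero at the start; "moment": the same for the moment, N m; "width": finger opening in m; "gripper_force": force on a finger pad.
Only numpy, scipy, OpenCV 4.12 (cv2) and the standard library are available. Lean on these libraries where they do the work, as an engineer would, in place of code of your own. Each camera call takes 0.05 s, during which the arm holds its last target. There are 200 camera calls.

## Working session

There is one attempt and no reset: what is moved stays moved. The work goes in short steps, Python scripts to look and compute and a tool call to move; the robot and the scene stay as the last step left them, time stands still between calls to the robot, and variables do not carry over. Pictures are saved under pics/ and viewed, at most 10 in all, crops included, and the job is handed in when it is done.

Besides the shell and the picture viewer there is one more tool, called after "Request:" in YAML: its name, and indented under it one key for each argument. jog_arm: Moves the arm, as the interface text tells. Its arguments: {"type":"object","properties":{"targets":{"type":"array","items":{"type":"object","properties":{"dx":{"type":"number"},"dy":{"type":"number"},"dz":{"type":"number"},"rx":{"type":"number"},"ry":{"type":"number"},"rz":{"type":"number"},"gripper":{"type":"number"}}}},"force":{"type":"number"}},"required":["targets"]}

```bash
ls; mkdir -p pics; cat > h.py <<'E'
import numpy as np, cv2
from station import arm
def grab(n,save=None):
    f=arm.grab_frame(n)
    if save: cv2.imwrite(f'pics/{save}.png',cv2.cvtColor(f['frame'],cv2.COLOR_RGB2BGR))
    return f
def pts(f):
    z=f['z_map'];v,u=np.mgrid[:z.shape[0],:z.shape[1]]
    P=np.stack([(u-f['cx'])/f['fx']*z,(v-f['cy'])/f['fy']*z,z],-1)
    V=np.asarray(f['view']);W=(P-V[:3,3])@V[:3,:3]
    W[z<=0]=np.nan
    return W
E
python3 - <<'E'
from h import *
for n in('side','top'):
    f=grab(n,n+'0'); np.savez('/tmp/'+n,**f)
    V=np.asarray(f['view']);print(n,f['fx'],f['cx'],f['cy'],(-V[:3,:3].T@V[:3,3]).round(3),V[:3,:3].round(3).tolist())
a=cv2.imread('pics/top0.png');b=cv2.imread('pics/side0.png')
print(arm.get_state())
E
```

```text
pics
side 425.57267283002756 257.1134565852462 194.24629443780702 [0.077 1.153 0.766] [[-0.931, -0.366, 0.001], [-0.184, 0.465, -0.866], [0.316, -0.806, -0.5]]
top 492.9983882137438 255.4492025191638 188.38298534048033 [0.373 0.06  1.83 ] [[0.008, -1.0, 0.005], [-0.997, -0.009, -0.081], [0.081, -0.005, -0.997]]
{'t': 0.1, 'q': array([-1.04589638e+00,  3.59302778e-01,  1.11490439e-02, -3.11139005e-04,
       -1.22411502e+00, -2.88097154e-01]), 'qd': array([ 0.00071588, -0.0020046 ,  0.00308895,  0.0018501 , -0.00116678,
        0.00036505]), 'joint_efforts': array([-2.76415783e-03, -5.84161735e+01,  2.93747020e+01,  7.01561362e+00,
        1.00711745e-02, -9.13471786e-05]), 'eef_pos': array([ 0.15822842, -0.65576781,  0.24772334]), 'ee_rot': array([ 3.14009779e+00, -1.37944759e-04, -2.90489569e+00]), 'force': array([0.76631899, 0.77090074, 0.24562624]), 'moment': array([-0.00590915,  0.0049423 , -0.03307479]), 'gripper_force': 0.0, 'width': 0.08780640170479745}
```

View pics/top0.png

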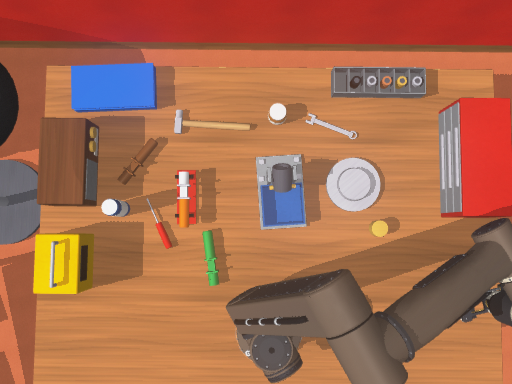

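View pics/side0.png

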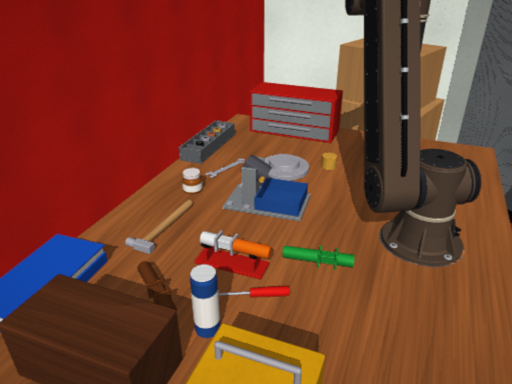

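The top view shows the orange-nosed drift on the red rest at (183,198), with its nose toward the robot. The hub and blue tray are at (282,185), and the green and brown look-alikes are at (211,258) and (138,160). The side view agrees. Next I measure these.

```bash
cat > m.py <<'E'
from h import *
def axis2(p):
    c=p.mean(0);u=np.linalg.svd(p-c)[2][0];return c,u*np.sign(u[0])
for n in('top','side'):
    f=dict(np.load(f'/tmp/{n}.npz'));W=pts(f)
    h=cv2.cvtColor(f['frame'],cv2.COLOR_RGB2HSV);H,S,Vv=[h[...,i].astype(int) for i in range(3)]
    near=(abs(W[...,0]-.42)<.25)
    def show(name,m):
        p=W[m&np.isfinite(W[...,0])];print(n,name,len(p),np.percentile(p,[2,50,98],axis=0).round(3).tolist());return p
    u0,v0=(slice(165,245),slice(165,205)) if n=='top' else (slice(220,285),slice(190,280))
    M=np.zeros(H.shape,bool);M[u0,v0]=1
    o=show('orange',M&(H>=8)&(H<18)&(S>200)&(Vv>150)&(W[...,2]>.06))
    r=show('red',M&((H<6)|(H>174))&(S>180))
    w=show('tail',M&(S<40)&(Vv>120)&(W[...,2]>.06))
    al=np.vstack([o,w]);c,d=axis2(al[:,:2]);print('drift axis',c,d,np.degrees(np.arctan2(d[1],d[0])),'extent',[(np.percentile((q[:,:2]-c)@d,[0,1,99,100])).round(4).tolist() for q in(o,w)])
    b=np.zeros(H.shape,bool)
    if n=='top': b[140:240,245:320]=1
    else: b[150:220,220:315]=1
    t=show('blue',b&(H>105)&(H<125)&(S>120))
    top=t[t[:,2]>.05];print('rim minrect',cv2.minAreaRect((top[:,:2]*1000).astype(np.float32)))
    k=show('hub',b&(W[...,2]>.11)&(W[...,2]<.25))
    print('maxz',np.nanmax(W[b][:,2]))
f=dict(np.load('/tmp/top.npz'));W=pts(f)
print((W[148:232:4,254:312:3,2]*1000).round(0).astype(int))
h=cv2.resize(f['frame'][140:245,160:320],None,fx=5,fy=5,interpolation=cv2.INTER_CUBIC);cv2.imwrite('pics/crop.png',h[...,::-1])
E
python3 m.py
```

```text
top orange 233 [[0.379, 0.293, 0.074], [0.425, 0.308, 0.085], [0.475, 0.324, 0.094]]
top red 447 [[0.317, 0.274, 0.002], [0.472, 0.29, 0.011], [0.586, 0.379, 0.029]]
top tail 250 [[0.478, 0.292, 0.071], [0.527, 0.308, 0.085], [0.571, 0.326, 0.097]]
drift axis [0.47777332 0.30809584] [0.99997709 0.00676966] 0.38787618674281216 extent [[-0.0984, -0.0984, -0.0029, -0.0028], [-0.0001, -0.0, 0.0936, 0.0943]]
top blue 984 [[0.39, -0.119, 0.009], [0.456, -0.072, 0.019], [0.523, 0.028, 0.062]]
rim minrect ((461.4471435546875, -45.16107940673828), (145.91244506835938, 148.79881286621094), 4.320886135101318)
top hub 693 [[0.503, -0.085, 0.115], [0.55, -0.037, 0.146], [0.597, 0.01, 0.171]]
maxz 0.1761965633256342
side orange 444 [[0.375, 0.299, 0.064], [0.422, 0.318, 0.082], [0.471, 0.325, 0.089]]
side red 1244 [[0.389, 0.275, 0.003], [0.478, 0.319, 0.01], [0.58, 0.342, 0.044]]
side tail 724 [[0.417, 0.297, 0.063], [0.479, 0.327, 0.09], [0.566, 0.566, 0.171]]
drift axis [0.46064393 0.38059085] [ 0.1587814  -0.98731376] -80.86382883571804 extent [[0.0444, 0.0451, 0.0787, 0.0834], [-0.1928, -0.18
[... 8884 characters left out ...]
           58                   55
                    15                    4                    6
                    -2                    3]
 [                  -3                    1                    1
                    11                   17                   13
                    10                   12                    8
                     0                    6                    5
                   -10                   -2                    0
                    -2                  -11                    0
                     5                   -6]]m.py:24: RuntimeWarning: invalid value encountered in cast
  print((W[148:232:4,254:312:3,2]*1000).round(0).astype(int))
```

View pics/crop.png

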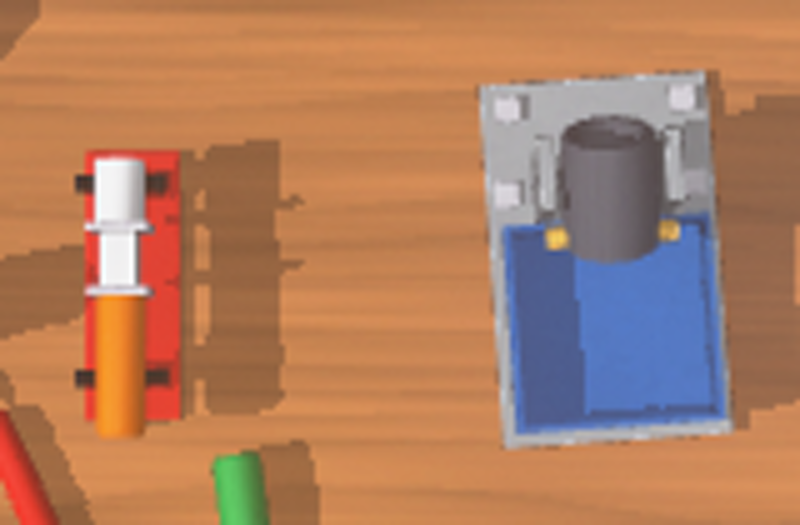

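The drift's grip is at about (0.502, 0.308, 0.070) with yaw near 0.4°, and both drift ends agree with its given 197 mm length. The hub middle, taken from the tray rim, is at about (0.550, -0.038), yaw 4.3°. I'll move above the drift now.

```bash
cat >> h.py <<'E'
from scipy.spatial.transform import Rotation as Ro
def tool(yaw,tilt):
    # tool x = -(drift x); drift x at heading yaw, raised by tilt
    d=np.array([np.cos(yaw)*np.cos(tilt),np.sin(yaw)*np.cos(tilt),np.sin(tilt)])
    zt=np.array([np.cos(yaw)*np.sin(tilt),np.sin(yaw)*np.sin(tilt),-np.cos(tilt)])
    return np.stack([-d,np.cross(zt,-d),zt],1),d,zt
def delta(p,R,s=None):
    s=s or arm.get_state();R0=Ro.from_euler('xyz',s['ee_rot']).as_matrix()
    print('d(mm)',(R0.T@(np.asarray(p)-s['eef_pos'])*1000).round(1),'rot',Ro.from_matrix(R0.T@R).as_rotvec().round(4))
E
python3 - <<'E'
from h import *
R=tool(np.radians(.4),0)[0]
delta([.45,-.1,.3],R);delta([.502,.308,.18],R)
E
```

```text
d(mm) [-414.   471.9  -51.6] rot [ 0.0015 -0.0003  0.2297]
d(mm) [-560.2  856.2   68.9] rot [ 0.0015 -0.0003  0.2297]
```

Request:
jog_arm:
  targets:
    - {"dx": -33,"dy": 38,"dz": -20,"rz": 0.06,"gripper": 0}
    - {"dx": -66,"dy": 75,"dz": -40,"rz": 0.12}
    - {"dx": -98,"dy": 112,"dz": -52,"rz": 0.17}
    - {"dx": -130,"dy": 149,"dz": -52,"rz": 0.23}
    - {"dx": -163,"dy": 186,"dz": -52,"rz": 0.23}
    - {"dx": -196,"dy": 223,"dz": -52,"rz": 0.23}
    - {"dx": -228,"dy": 260,"dz": -52,"rz": 0.23}
    - {"dx": -250,"dy": 290,"dz": -52,"rz": 0.23}

```text
invalid input at $.targets[0]: expected keys dx, dy, dz, rx, ry, rz, gripper
```

```bash
python3 - <<'E'
from h import *
R=tool(np.radians(.4),0)[0]
s=arm.get_state();print(s['t'],s['q'].round(3),s['eef_pos'])
delta([.45,-.1,.3],R);delta([.502,.308,.18],R)
E
```

```text
0.1 [-1.046  0.359  0.011 -0.    -1.224 -0.288] [ 0.15822842 -0.65576781  0.24772334]
d(mm) [-414.   471.9  -51.6] rot [ 0.0015 -0.0003  0.2297]
d(mm) [-560.2  856.2   68.9] rot [ 0.0015 -0.0003  0.2297]
```

All keys are required in every row.

Request:
jog_arm:
  targets:
    - {"dx": -250,"dy": 290,"dz": -52,"rx": 0,"ry": 0,"rz": 0.23,"gripper": 0}
    - {"dx": -250,"dy": 290,"dz": -52,"rx": 0,"ry": 0,"rz": 0.23,"gripper": 0}
    - {"dx": -250,"dy": 290,"dz": -52,"rx": 0,"ry": 0,"rz": 0.23,"gripper": 0}
    - {"dx": -250,"dy": 290,"dz": -52,"rx": 0,"ry": 0,"rz": 0.23,"gripper": 0}
    - {"dx": -414,"dy": 472,"dz": -52,"rx": 0,"ry": 0,"rz": 0.23,"gripper": 0}
    - {"dx": -414,"dy": 472,"dz": -52,"rx": 0,"ry": 0,"rz": 0.23,"gripper": 0}
    - {"dx": -414,"dy": 472,"dz": -52,"rx": 0,"ry": 0,"rz": 0.23,"gripper": 0}
    - {"dx": -414,"dy": 472,"dz": -52,"rx": 0,"ry": 0,"rz": 0.23,"gripper": 0}

```text
t: 0.77
eef_pos: [0.3117, -0.3603, 0.2816]
ee_rot: [3.141, 0.0, -3.135]
force: [1.8, -0.1, -0.5]
width: 0.0874
gripper_force: 0.0
```

```bash
python3 - <<'E'
from h import *
R=tool(np.radians(.4),0)[0]
s=arm.get_state();print(s['t'],s['q'].round(3),s['eef_pos'])
delta([.45,-.1,.3],R);delta([.502,.308,.18],R)
E
```

```text
0.7667 [-0.443  0.003 -0.355 -0.    -1.212 -1.121] [ 0.31172243 -0.36031763  0.28160058]
d(mm) [-139.9  259.4  -18.4] rot [ 0.0002  0.     -0.0006]
d(mm) [-194.5  667.1  101.7] rot [ 0.0002  0.     -0.0006]
```

Request:
jog_arm:
  targets:
    - {"dx": -140,"dy": 260,"dz": -18,"rx": 0,"ry": 0,"rz": 0,"gripper": 0}
    - {"dx": -140,"dy": 260,"dz": -18,"rx": 0,"ry": 0,"rz": 0,"gripper": 0}
    - {"dx": -140,"dy": 260,"dz": -18,"rx": 0,"ry": 0,"rz": 0,"gripper": 0}
    - {"dx": -140,"dy": 260,"dz": -18,"rx": 0,"ry": 0,"rz": 0,"gripper": 0}
    - {"dx": -140,"dy": 260,"dz": -18,"rx": 0,"ry": 0,"rz": 0,"gripper": 0}
    - {"dx": -140,"dy": 260,"dz": -18,"rx": 0,"ry": 0,"rz": 0,"gripper": 0}
    - {"dx": -180,"dy": 500,"dz": 10,"rx": 0,"ry": 0,"rz": 0,"gripper": 0}
    - {"dx": -180,"dy": 500,"dz": 10,"rx": 0,"ry": 0,"rz": 0,"gripper": 0}

```text
t: 1.43
eef_pos: [0.4459, -0.0584, 0.2896]
ee_rot: [3.141, 0.001, -3.135]
force: [1.2, 0.4, 0.4]
width: 0.0878
gripper_force: 0.0
```

```bash
python3 - <<'E'
from h import *
R=tool(np.radians(.4),0)[0]
f=grab('wrist','w1')
s=arm.get_state();print(s['t'],s['q'].round(3),s['eef_pos'])
delta([.502,.308,.18],R)
V=f['view'];print((-V[:3,:3].T@V[:3,3]).round(3),V[:3,:3].round(2).tolist())
E
```

```text
1.4833 [ 0.32  -0.049 -0.389 -0.002 -1.23  -1.881] [ 0.44712332 -0.05318727  0.28865267]
d(mm) [-58.3 360.5 109.3] rot [0.0017 0.0004 0.0026]
[ 0.371 -0.059  0.425] [[-0.01, 1.0, -0.0], [0.96, 0.01, 0.28], [0.28, 0.0, -0.96]]
```

View pics/w1.png

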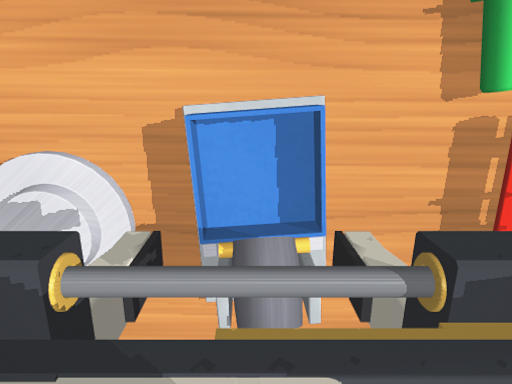

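The wrist view shows the tray at (255,170), the hub partly hidden below the fingers at (267,290), and the camera on the robot side of the tool. I carry on to the drift.

Request:
jog_arm:
  targets:
    - {"dx": -58,"dy": 360,"dz": 50,"rx": 0,"ry": 0,"rz": 0,"gripper": 0}
    - {"dx": -58,"dy": 360,"dz": 50,"rx": 0,"ry": 0,"rz": 0,"gripper": 0}
    - {"dx": -58,"dy": 360,"dz": 50,"rx": 0,"ry": 0,"rz": 0,"gripper": 0}
    - {"dx": -58,"dy": 360,"dz": 50,"rx": 0,"ry": 0,"rz": 0,"gripper": 0}
    - {"dx": -58,"dy": 360,"dz": 50,"rx": 0,"ry": 0,"rz": 0,"gripper": 0}
    - {"dx": -58,"dy": 360,"dz": 50,"rx": 0,"ry": 0,"rz": 0,"gripper": 0}
    - {"dx": -58,"dy": 360,"dz": 50,"rx": 0,"ry": 0,"rz": 0,"gripper": 0}
    - {"dx": -58,"dy": 360,"dz": 50,"rx": 0,"ry": 0,"rz": 0,"gripper": 0}

```text
t: 2.15
eef_pos: [0.4956, 0.2678, 0.2438]
ee_rot: [-3.141, -0.0, -3.134]
force: [1.5, -0.7, 1.0]
width: 0.0876
gripper_force: 0.0
```

Request:
jog_arm:
  targets:
    - {"dx": 0,"dy": 0,"dz": 0,"rx": 0,"ry": 0,"rz": 0,"gripper": 0}
    - {"dx": 0,"dy": 0,"dz": 0,"rx": 0,"ry": 0,"rz": 0,"gripper": 0}
    - {"dx": 0,"dy": 0,"dz": 0,"rx": 0,"ry": 0,"rz": 0,"gripper": 0}
    - {"dx": 0,"dy": 0,"dz": 0,"rx": 0,"ry": 0,"rz": 0,"gripper": 0}
    - {"dx": 0,"dy": 0,"dz": 0,"rx": 0,"ry": 0,"rz": 0,"gripper": 0}
    - {"dx": 0,"dy": 0,"dz": 0,"rx": 0,"ry": 0,"rz": 0,"gripper": 0}
    - {"dx": 0,"dy": 0,"dz": 0,"rx": 0,"ry": 0,"rz": 0,"gripper": 0}
    - {"dx": 0,"dy": 0,"dz": 0,"rx": 0,"ry": 0,"rz": 0,"gripper": 0}

```text
t: 2.82
eef_pos: [0.496, 0.2654, 0.2447]
ee_rot: [3.141, 0.0, -3.135]
force: [0.5, -0.3, 0.2]
width: 0.0876
gripper_force: 0.0
```

```bash
python3 - <<'E'
from h import *
f=grab('wrist','w2');np.savez('/tmp/w2',**f)
s=arm.get_state();print(s['t'],s['q'].round(3),s['eef_pos'])
W=pts(f);h=cv2.cvtColor(f['frame'],cv2.COLOR_RGB2HSV).astype(int)
o=(h[...,0]>=8)&(h[...,0]<18)&(h[...,1]>200)&(W[...,2]>.05)&(abs(W[...,1]-.308)<.04)&(abs(W[...,0]-.43)<.08)
p=W[o];print(len(p),np.percentile(p,[1,50,99],axis=0).round(4).tolist())
# mid y per x slice
for x in np.arange(.38,.48,.015):
    q=p[abs(p[:,0]-x)<.006]
    if len(q)>20: print(round(x,3),np.percentile(q[:,1],[1,99]).round(4),q[:,2].max().round(3))
E
```

```text
2.8667 [ 0.839  0.177 -0.246  0.    -1.147 -2.404] [0.49605197 0.26546087 0.24458611]
2282 [[0.3764, 0.2887, 0.0694], [0.4218, 0.2961, 0.0826], [0.4735, 0.3239, 0.0873]]
0.38 [0.2883 0.3219] 0.088
0.395 [0.2885 0.3231] 0.088
0.41 [0.2889 0.323 ] 0.088
0.425 [0.2894 0.3233] 0.088
0.44 [0.2897 0.3242] 0.088
0.455 [0.2897 0.3241] 0.088
0.47 [0.29   0.3248] 0.088
```

View pics/w2.png

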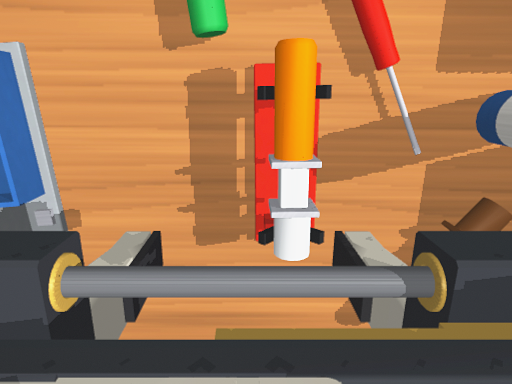

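The wrist view shows the drift at column 295: nose tip at row 40, collars at rows 160 and 207, tail end at row 258. The screwdriver is clear of it on the right.

```bash
python3 - <<'E'
from h import *
f=dict(np.load('/tmp/w2.npz'));W=pts(f);h=cv2.cvtColor(f['frame'],cv2.COLOR_RGB2HSV).astype(int)
M=np.zeros(h.shape[:2],bool);M[30:262,250:345]=1
o=M&(W[...,2]>.062)&((h[...,1]<60)&(h[...,2]>100)|(h[...,0]>=8)&(h[...,0]<18)&(h[...,1]>200))
p=W[o&np.isfinite(W[...,2])]
print('x range',np.percentile(p[:,0],[0.2,99.8]))
c=p[p[:,2]>.0895];hist,e=np.histogram(c[:,0],bins=np.arange(.46,.54,.002));print('collars',[(round(a,3),b) for a,b in zip(e,hist) if b])
t=p[(p[:,2]>.0835)];
# ridge line: rod points, axis mean of top band
r=t[(t[:,0]<.465)|(t[:,0]>.535)];cf=np.polyfit(r[:,0],r[:,1],1);print('ridge',cf[0]*57.3,np.polyval(cf,[.425,.502,.55]))
for n,R in(('all',p),):
    g=R[(R[:,0]>.488)&(R[:,0]<.517)];print('grip y',np.percentile(g[:,1],[1,99]),'z',np.percentile(g[:,2],[5,50,95]))
red=M&((h[...,0]<6)|(h[...,0]>174))&(h[...,1]>180)&(W[...,2]<.02)
print('rest',cv2.minAreaRect((W[red][:,:2]*1000).astype(np.float32)))
E
```

```text
x range [0.37590622 0.57161638]
collars [(np.float64(0.474), np.int64(66)), (np.float64(0.476), np.int64(128)), (np.float64(0.478), np.int64(115)), (np.float64(0.48), np.int64(37)), (np.float64(0.484), np.int64(1)), (np.float64(0.52), np.int64(74)), (np.float64(0.522), np.int64(106)), (np.float64(0.524), np.int64(88)), (np.float64(0.526), np.int64(34))]
ridge 3.9978302604694145 [0.30004264 0.30541494 0.30876391]
grip y [0.29538979 0.32088398] z [0.0799891  0.08237342 0.08356711]
rest ((486.1670837402344, 308.16796875), (196.93392944335938, 69.92302703857422), 1.2364695072174072)
```

```bash
python3 - <<'E'
from h import *
R=tool(np.radians(1.2),0)[0]
delta([.5005,.3082,.16],R);delta([.5005,.3082,.073],R)
E
```

```text
d(mm) [-4.7 42.7 84.6] rot [ 0.0004  0.0004 -0.0148]
d(mm) [ -4.6  42.6 171.6] rot [ 0.0004  0.0004 -0.0148]
```

Request:
jog_arm:
  targets:
    - {"dx": -5,"dy": 42.6,"dz": 40,"rx": 0,"ry": 0,"rz": -0.015,"gripper": 0}
    - {"dx": -5,"dy": 42.6,"dz": 60,"rx": 0,"ry": 0,"rz": -0.015,"gripper": 0}
    - {"dx": -5,"dy": 42.6,"dz": 85,"rx": 0,"ry": 0,"rz": -0.015,"gripper": 0}
    - {"dx": -5,"dy": 42.6,"dz": 105,"rx": 0,"ry": 0,"rz": -0.015,"gripper": 0}
    - {"dx": -5,"dy": 42.6,"dz": 125,"rx": 0,"ry": 0,"rz": -0.015,"gripper": 0}
    - {"dx": -5,"dy": 42.6,"dz": 145,"rx": 0,"ry": 0,"rz": -0.015,"gripper": 0}
    - {"dx": -5,"dy": 42.6,"dz": 165,"rx": 0,"ry": 0,"rz": -0.015,"gripper": 0}
    - {"dx": -5,"dy": 42.6,"dz": 171.6,"rx": 0,"ry": 0,"rz": -0.015,"gripper": 0}

```text
t: 3.53
eef_pos: [0.4995, 0.3073, 0.0698]
ee_rot: [-3.139, -0.003, -3.12]
force: [-0.6, -0.1, -0.4]
width: 0.0874
gripper_force: 0.0
```

Request:
jog_arm:
  targets:
    - {"dx": 0,"dy": 0,"dz": 0,"rx": 0,"ry": 0,"rz": 0,"gripper": 0.4}
    - {"dx": 0,"dy": 0,"dz": 0,"rx": 0,"ry": 0,"rz": 0,"gripper": 0.5}
    - {"dx": 0,"dy": 0,"dz": 0,"rx": 0,"ry": 0,"rz": 0,"gripper": 0.6}
    - {"dx": 0,"dy": 0,"dz": 0,"rx": 0,"ry": 0,"rz": 0,"gripper": 0.7}
    - {"dx": 0,"dy": 0,"dz": 0,"rx": 0,"ry": 0,"rz": 0,"gripper": 0.8}
    - {"dx": 0,"dy": 0,"dz": 0,"rx": 0,"ry": 0,"rz": 0,"gripper": 0.9}
    - {"dx": 0,"dy": 0,"dz": 0,"rx": 0,"ry": 0,"rz": 0,"gripper": 1}
    - {"dx": 0,"dy": 0,"dz": 0,"rx": 0,"ry": 0,"rz": 0,"gripper": 1}
  force: 50

```text
t: 4.2
eef_pos: [0.5008, 0.3086, 0.073]
ee_rot: [3.141, 0.0, -3.12]
force: [-0.2, -0.0, -0.2]
width: 0.0401
gripper_force: 0.0
```

Request:
jog_arm:
  targets:
    - {"dx": 0,"dy": 0,"dz": 0,"rx": 0,"ry": 0,"rz": 0,"gripper": 1}
    - {"dx": 0,"dy": 0,"dz": 0,"rx": 0,"ry": 0,"rz": 0,"gripper": 1}
    - {"dx": 0,"dy": 0,"dz": 0,"rx": 0,"ry": 0,"rz": 0,"gripper": 1}
    - {"dx": 0,"dy": 0,"dz": 0,"rx": 0,"ry": 0,"rz": 0,"gripper": 1}
    - {"dx": 0,"dy": 0,"dz": 0,"rx": 0,"ry": 0,"rz": 0,"gripper": 1}
    - {"dx": 0,"dy": 0,"dz": 0,"rx": 0,"ry": 0,"rz": 0,"gripper": 1}
    - {"dx": 0,"dy": 0,"dz": 0,"rx": 0,"ry": 0,"rz": 0,"gripper": 1}
    - {"dx": 0,"dy": 0,"dz": 0,"rx": 0,"ry": 0,"rz": 0,"gripper": 1}

```text
t: 4.87
eef_pos: [0.5007, 0.3086, 0.0727]
ee_rot: [3.142, 0.0, -3.12]
force: [-0.7, 0.8, 0.7]
width: 0.0255
gripper_force: 50.0
```

```bash
python3 - <<'E'
from h import *
s=arm.get_state();print(s['eef_pos'],s['ee_rot'],s['width'],s['gripper_force'],s['force'])
E
```

```text
[0.50068331 0.30855544 0.07268963] [ 3.14151453e+00  4.10048115e-05 -3.11980556e+00] 0.025475455593417403 50.00032067298889 [-0.71380883  0.8203386   0.73920443]
```

Grasp is firm: width 25.5 mm on the 26 mm grip, 50 N. Lifting.

Request:
jog_arm:
  targets:
    - {"dx": 0,"dy": 0,"dz": -8,"rx": 0,"ry": 0,"rz": 0,"gripper": 1}
    - {"dx": 0,"dy": 0,"dz": -25,"rx": 0,"ry": 0,"rz": 0,"gripper": 1}
    - {"dx": 0,"dy": 0,"dz": -50,"rx": 0,"ry": 0,"rz": 0,"gripper": 1}
    - {"dx": 0,"dy": 0,"dz": -80,"rx": 0,"ry": 0,"rz": 0,"gripper": 1}
    - {"dx": 0,"dy": 0,"dz": -110,"rx": 0,"ry": 0,"rz": 0,"gripper": 1}
    - {"dx": 0,"dy": 0,"dz": -140,"rx": 0,"ry": 0,"rz": 0,"gripper": 1}
    - {"dx": 0,"dy": 0,"dz": -170,"rx": 0,"ry": 0,"rz": 0,"gripper": 1}
    - {"dx": 0,"dy": 0,"dz": -200,"rx": 0,"ry": 0,"rz": 0,"gripper": 1}

```text
t: 5.53
eef_pos: [0.5, 0.3079, 0.2741]
ee_rot: [-3.141, -0.001, -3.12]
force: [0.5, 0.6, -3.8]
width: 0.0256
gripper_force: 50.0
```

```bash
cat >> h.py <<'E'
HUB=np.array([.5503,-.0385,.125]);YAW=np.radians(4.33);T=np.radians(28)
def tcp_for(ztip,dlat=0,dperp=0,depth=.003):
    R,d,zt=tool(YAW,T)
    return HUB+d*(ztip+.126)-zt*depth+R[:,1]*dlat+zt*dperp, R
E
python3 - <<'E'
from h import *
# refine hub: robust tray/hub checks from several frames while the arm is away
W=[]
for n in('top','side'):
    zs=[];f=None
    for i in range(6):
        f=grab(n);zs.append(f['z_map'])
    z=np.array(zs);z[z<=0]=np.nan;f['z_map']=np.nan_to_num(np.nanmedian(z,0));P=pts(f)
    h=cv2.cvtColor(f['frame'],cv2.COLOR_RGB2HSV).astype(int)
    b=(h[...,0]>105)&(h[...,0]<125)&(h[...,1]>120)&(P[...,2]>.045)&(abs(P[...,0]-.46)<.1)&(abs(P[...,1]+.045)<.1)
    r=P[b];print(n,cv2.minAreaRect((r[:,:2]*1000).astype(np.float32)))
    R,d,zt=tool(YAW,T)
    c=(np.abs(P-HUB).max(-1)<.08)&(P[...,2]>.1)
    q=P[c]-HUB;L=np.stack([q@R[:,1],q@zt,q@d],1)
    rr=np.hypot(L[:,0],L[:,1]);k=(abs(L[:,2])<.035)&(rr>.026)&(rr<.038)
    from scipy.optimize import least_squares
    fit=least_squares(lambda a:np.hypot(L[k,0]-a[0]-a[2]*L[k,2],L[k,1]-a[1]-a[3]*L[k,2])-.033,np.zeros(4),loss='soft_l1',f_scale=.002)
    print(k.sum(),'hub cyl offset (lat,perp mm; slopes deg)',(fit.x[:2]*1000).round(2),np.degrees(fit.x[2:]).round(2),'rms',np.sqrt(np.mean(fit.fun**2))*1000,'z ext',np.percentile(L[rr<.036][:,2],[1,99]))
s=arm.get_state();print(s['t'],s['eef_pos'],s['width'])
p,R=tcp_for(.12);delta(p+[0,0,.05],R);print(p)
E
```

```text
top ((461.2856750488281, -45.027000427246094), (146.1715087890625, 148.1165771484375), 4.425092697143555)
373 hub cyl offset (lat,perp mm; slopes deg) [-0.03 -0.99] [ 0.5  -0.12] rms 1.3808215900824996 z ext [-0.04126016  0.04312643]
side ((459.25347900390625, -45.97465515136719), (154.53744506835938, 152.8811798095703), 3.7056477069854736)
281 hub cyl offset (lat,perp mm; slopes deg) [-1.58 -1.63] [-0.44  0.04] rms 1.367202621260295 z ext [-0.04346649  0.03927533]
6.1333 [0.50051786 0.30838374 0.27183551] 0.02621133641485305
d(mm) [-257.7 -336.3  -21.2] rot [-0.0142 -0.4896 -0.0525]
[ 0.76548075 -0.02220717  0.24313885]
```

The hub cylinder fit agrees within about 1 mm laterally and its ends match the stated ±42 mm. I move to the standoff in front of the upper mouth.

Request:
jog_arm:
  targets:
    - {"dx": -180,"dy": -235,"dz": -21,"rx": -0.014,"ry": -0.49,"rz": -0.053,"gripper": 1}
    - {"dx": -180,"dy": -235,"dz": -21,"rx": -0.014,"ry": -0.49,"rz": -0.053,"gripper": 1}
    - {"dx": -180,"dy": -235,"dz": -21,"rx": -0.014,"ry": -0.49,"rz": -0.053,"gripper": 1}
    - {"dx": -180,"dy": -235,"dz": -21,"rx": -0.014,"ry": -0.49,"rz": -0.053,"gripper": 1}
    - {"dx": -180,"dy": -235,"dz": -21,"rx": -0.014,"ry": -0.49,"rz": -0.053,"gripper": 1}
    - {"dx": -258,"dy": -336,"dz": -21,"rx": -0.014,"ry": -0.49,"rz": -0.053,"gripper": 1}
    - {"dx": -258,"dy": -336,"dz": -21,"rx": -0.014,"ry": -0.49,"rz": -0.053,"gripper": 1}
    - {"dx": -258,"dy": -336,"dz": -21,"rx": -0.014,"ry": -0.49,"rz": -0.053,"gripper": 1}

```text
t: 6.8
eef_pos: [0.7091, 0.0471, 0.2908]
ee_rot: [3.141, 0.49, -3.065]
force: [1.7, 0.7, -2.4]
width: 0.0258
gripper_force: 50.0
```

```bash
python3 - <<'E'
from h import *
s=arm.get_state();print(s['t'],s['eef_pos'],s['q'].round(3),s['width'])
p,R=tcp_for(.12);delta(p+[0,0,.05],R);p,R=tcp_for(.075);delta(p,R)
E
```

```text
6.8 [0.70910882 0.04706339 0.29078768] [ 0.409  0.141 -0.391  0.279 -0.59  -2.1  ] 0.02579837417421557
d(mm) [-46.  -73.4  21.9] rot [0.0007 0.0011 0.0011]
d(mm) [ 22.5 -73.4  65.9] rot [0.0007 0.0011 0.0011]
```

Request:
jog_arm:
  targets:
    - {"dx": -46,"dy": -73,"dz": 22,"rx": 0,"ry": 0,"rz": 0,"gripper": 1}
    - {"dx": -46,"dy": -73,"dz": 22,"rx": 0,"ry": 0,"rz": 0,"gripper": 1}
    - {"dx": -46,"dy": -73,"dz": 22,"rx": 0,"ry": 0,"rz": 0,"gripper": 1}
    - {"dx": -23,"dy": -73,"dz": 44,"rx": 0,"ry": 0,"rz": 0,"gripper": 1}
    - {"dx": 0,"dy": -73,"dz": 60,"rx": 0,"ry": 0,"rz": 0,"gripper": 1}
    - {"dx": 15,"dy": -73,"dz": 66,"rx": 0,"ry": 0,"rz": 0,"gripper": 1}
    - {"dx": 22,"dy": -73,"dz": 66,"rx": 0,"ry": 0,"rz": 0,"gripper": 1}
    - {"dx": 22,"dy": -73,"dz": 66,"rx": 0,"ry": 0,"rz": 0,"gripper": 1}

```text
t: 7.47
eef_pos: [0.7243, -0.0234, 0.2207]
ee_rot: [-3.142, 0.487, -3.066]
force: [0.1, 1.0, -3.3]
width: 0.0257
gripper_force: 50.0
```

Request:
jog_arm:
  targets:
    - {"dx": 0,"dy": 0,"dz": 0,"rx": 0,"ry": 0,"rz": 0,"gripper": 1}
    - {"dx": 0,"dy": 0,"dz": 0,"rx": 0,"ry": 0,"rz": 0,"gripper": 1}
    - {"dx": 0,"dy": 0,"dz": 0,"rx": 0,"ry": 0,"rz": 0,"gripper": 1}
    - {"dx": 0,"dy": 0,"dz": 0,"rx": 0,"ry": 0,"rz": 0,"gripper": 1}
    - {"dx": 0,"dy": 0,"dz": 0,"rx": 0,"ry": 0,"rz": 0,"gripper": 1}
    - {"dx": 0,"dy": 0,"dz": 0,"rx": 0,"ry": 0,"rz": 0,"gripper": 1}
    - {"dx": 0,"dy": 0,"dz": 0,"rx": 0,"ry": 0,"rz": 0,"gripper": 1}
    - {"dx": 0,"dy": 0,"dz": 0,"rx": 0,"ry": 0,"rz": 0,"gripper": 1}

```text
t: 8.13
eef_pos: [0.7262, -0.0228, 0.2224]
ee_rot: [3.141, 0.49, -3.066]
force: [0.3, 0.7, -3.2]
width: 0.0254
gripper_force: 50.0
```

```bash
cat > chk.py <<'E'
from h import *
from scipy.optimize import least_squares
R,d,zt=tool(YAW,T)
imgs=[]
for n in('top','side'):
    zs=[]
    for i in range(4):
        f=grab(n);zs.append(f['z_map'])
    z=np.array(zs);z[z<=0]=np.nan;f['z_map']=np.nan_to_num(np.nanmedian(z,0));P=pts(f)
    h=cv2.cvtColor(f['frame'],cv2.COLOR_RGB2HSV).astype(int)
    q=P-HUB;L=np.stack([q@R[:,1],q@zt,q@d],-1);rr=np.hypot(L[...,0],L[...,1])
    o=(h[...,0]>=8)&(h[...,0]<20)&(h[...,1]>150)&(rr<.03)&(L[...,2]>0)
    for nm,k,rad in(('nose',o,.018),('hub',(rr>.026)&(rr<.038)&(abs(L[...,2])<.035),.033)):
        l=L[k]
        if len(l)<30: print(n,nm,len(l));continue
        m=l[:,2].mean()
        fit=least_squares(lambda a:np.hypot(l[:,0]-a[0]-a[2]*(l[:,2]-m),l[:,1]-a[1]-a[3]*(l[:,2]-m))-rad,np.zeros(4),loss='soft_l1',f_scale=.002).x
        print(n,nm,len(l),'lat,perp mm',(fit[:2]*1000).round(2),'slope deg',np.degrees(fit[2:]).round(2),'zrange',np.percentile(l[:,2],[1,99]).round(3))
    imgs.append(cv2.resize(f['frame'][130:230,230:330] if n=='top' else f['frame'][130:230,210:310],(400,400),interpolation=cv2.INTER_CUBIC))
cv2.imwrite('pics/pre.png',np.hstack(imgs)[...,::-1])
s=arm.get_state();print(s['t'],s['eef_pos'],s['ee_rot'],s['force'])
for zt_ in(.06,.034,.012): 
    p,R=tcp_for(zt_);delta(p,R)
E
python3 chk.py
```

```text
top nose 0
top hub 141 lat,perp mm [ 0.28 -1.45] slope deg [0.84 0.08] zrange [-0.035 -0.002]
side nose 322 lat,perp mm [ 0.34 -0.75] slope deg [ 0.3  -0.06] zrange [0.074 0.172]
side hub 293 lat,perp mm [-1.45 -1.67] slope deg [-0.05  0.42] zrange [-0.034  0.034]
8.5333 [ 0.72610078 -0.02288738  0.22236093] [ 3.14082964  0.49008263 -3.06588848] [ 0.20231943 -0.21789938 -3.0841381 ]
d(mm) [15.5 -2.3  0.1] rot [0.0008 0.0014 0.0001]
d(mm) [41.5 -2.3  0.1] rot [0.0008 0.0014 0.0001]
d(mm) [63.5 -2.3  0. ] rot [0.0008 0.0014 0.0001]
```

View pics/pre.png

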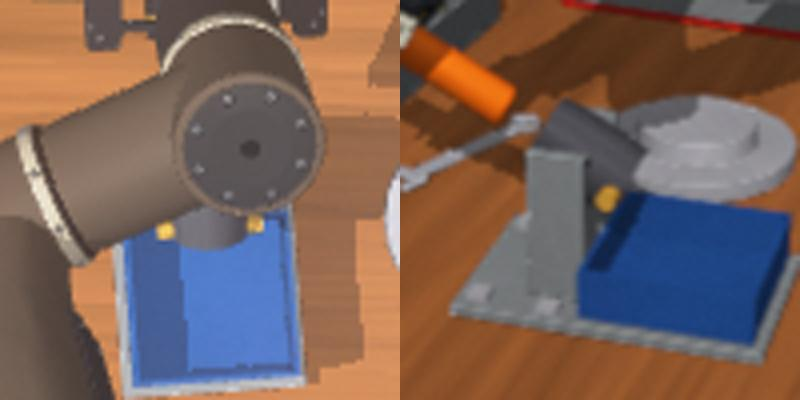

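The side view shows the nose at (490,105) in line with the hub mouth at (560,115). Its lateral error matches the model's 2.3 mm. I correct that and enter slowly.

Request:
jog_arm:
  targets:
    - {"dx": 5,"dy": -2,"dz": -0.5,"rx": 0,"ry": 0,"rz": 0,"gripper": 1}
    - {"dx": 11,"dy": -2,"dz": -0.5,"rx": 0,"ry": 0,"rz": 0,"gripper": 1}
    - {"dx": 17,"dy": -2,"dz": -0.5,"rx": 0,"ry": 0,"rz": 0,"gripper": 1}
    - {"dx": 22,"dy": -2,"dz": -0.5,"rx": 0,"ry": 0,"rz": 0,"gripper": 1}
    - {"dx": 26,"dy": -2,"dz": -0.5,"rx": 0,"ry": 0,"rz": 0,"gripper": 1}
    - {"dx": 30,"dy": -2,"dz": -0.5,"rx": 0,"ry": 0,"rz": 0,"gripper": 1}
    - {"dx": 34,"dy": -2,"dz": -0.5,"rx": 0,"ry": 0,"rz": 0,"gripper": 1}
    - {"dx": 37,"dy": -2,"dz": -0.5,"rx": 0,"ry": 0,"rz": 0,"gripper": 1}

```text
t: 9.2
eef_pos: [0.693, -0.0274, 0.2052]
ee_rot: [3.141, 0.49, -3.066]
force: [0.1, 0.2, -3.2]
width: 0.0255
gripper_force: 50.0
```

Request:
jog_arm:
  targets:
    - {"dx": 2,"dy": 0,"dz": 0,"rx": 0,"ry": 0,"rz": 0,"gripper": 1}
    - {"dx": 4,"dy": 0,"dz": 0,"rx": 0,"ry": 0,"rz": 0,"gripper": 1}
    - {"dx": 6,"dy": 0,"dz": 0,"rx": 0,"ry": 0,"rz": 0,"gripper": 1}
    - {"dx": 8,"dy": 0,"dz": 0,"rx": 0,"ry": 0,"rz": 0,"gripper": 1}
    - {"dx": 10,"dy": 0,"dz": 0,"rx": 0,"ry": 0,"rz": 0,"gripper": 1}
    - {"dx": 12,"dy": 0,"dz": 0,"rx": 0,"ry": 0,"rz": 0,"gripper": 1}
    - {"dx": 12,"dy": 0,"dz": 0,"rx": 0,"ry": 0,"rz": 0,"gripper": 1}
    - {"dx": 12,"dy": 0,"dz": 0,"rx": 0,"ry": 0,"rz": 0,"gripper": 1}

```text
t: 9.87
eef_pos: [0.6828, -0.0282, 0.1997]
ee_rot: [3.141, 0.49, -3.066]
force: [0.8, -0.8, -3.4]
width: 0.0256
gripper_force: 50.0
```

```bash
python3 chk.py
```

```text
top nose 0
top hub 0
side nose 261 lat,perp mm [-1.74 -1.43] slope deg [-0.04  0.32] zrange [0.042 0.123]
side hub 294 lat,perp mm [-1.38 -1.53] slope deg [0.07 0.22] zrange [-0.034  0.034]
10.2667 [ 0.68297862 -0.02811129  0.19978403] [ 3.14074721  0.49020067 -3.06592439] [ 0.25828385 -0.53927062 -2.82506427]
d(mm) [-33.4  -0.3   0.6] rot [0.0009 0.0015 0.0001]
d(mm) [-7.4 -0.3  0.6] rot [0.0009 0.0015 0.0001]
d(mm) [14.6 -0.3  0.5] rot [0.0009 0.0015 0.0001]
```

The nose is in the mouth with no contact force, aligned within 0.4 mm in the same camera. Now pushing onto the bush.

Request:
jog_arm:
  targets:
    - {"dx": 3,"dy": 0,"dz": 0,"rx": 0,"ry": 0,"rz": 0,"gripper": 1}
    - {"dx": 6,"dy": 0,"dz": 0,"rx": 0,"ry": 0,"rz": 0,"gripper": 1}
    - {"dx": 9,"dy": 0,"dz": 0,"rx": 0,"ry": 0,"rz": 0,"gripper": 1}
    - {"dx": 11,"dy": 0,"dz": 0,"rx": 0,"ry": 0,"rz": 0,"gripper": 1}
    - {"dx": 13,"dy": 0,"dz": 0,"rx": 0,"ry": 0,"rz": 0,"gripper": 1}
    - {"dx": 15,"dy": 0,"dz": 0,"rx": 0,"ry": 0,"rz": 0,"gripper": 1}
    - {"dx": 17,"dy": 0,"dz": 0,"rx": 0,"ry": 0,"rz": 0,"gripper": 1}
    - {"dx": 19,"dy": 0,"dz": 0,"rx": 0,"ry": 0,"rz": 0,"gripper": 1}

```text
t: 10.93
eef_pos: [0.6678, -0.0288, 0.1924]
ee_rot: [3.14, 0.494, -3.065]
force: [6.3, -1.4, 0.3]
width: 0.0255
gripper_force: 50.0
```

Request:
jog_arm:
  targets:
    - {"dx": 1.5,"dy": 0,"dz": 0,"rx": 0,"ry": 0,"rz": 0,"gripper": 1}
    - {"dx": 3,"dy": 0,"dz": 0,"rx": 0,"ry": 0,"rz": 0,"gripper": 1}
    - {"dx": 4.5,"dy": 0,"dz": 0,"rx": 0,"ry": 0,"rz": 0,"gripper": 1}
    - {"dx": 6,"dy": 0,"dz": 0,"rx": 0,"ry": 0,"rz": 0,"gripper": 1}
    - {"dx": 7.5,"dy": 0,"dz": 0,"rx": 0,"ry": 0,"rz": 0,"gripper": 1}
    - {"dx": 9,"dy": 0,"dz": 0,"rx": 0,"ry": 0,"rz": 0,"gripper": 1}
    - {"dx": 10.5,"dy": 0,"dz": 0,"rx": 0,"ry": 0,"rz": 0,"gripper": 1}
    - {"dx": 12,"dy": 0,"dz": 0,"rx": 0,"ry": 0,"rz": 0,"gripper": 1}

```text
t: 11.6
eef_pos: [0.6606, -0.0282, 0.1902]
ee_rot: [3.139, 0.501, -3.063]
force: [9.5, 1.0, 0.2]
width: 0.0255
gripper_force: 50.0
```

```bash
python3 - <<'E'
from h import *
s=arm.get_state();print(s['t'],s['eef_pos'],s['ee_rot'],s['force'],s['moment'],s['gripper_force'])
R,d,zt=tool(YAW,T);print('axial',s['force']@d,'perp',s['force']@zt)
p,R=tcp_for(-.049);delta(p,R)
E
```

```text
11.6 [ 0.66057883 -0.02824361  0.19021854] [ 3.13908769  0.50143911 -3.06349393] [9.46023258 1.0299533  0.22004736] [ 0.35544764 -1.57877476  0.05282713] 49.99915659427643
axial 8.501014296512045 perp 4.270850435229624
d(mm) [51.4 -1.8  1.9] rot [0.0037 0.0127 0.0022]
```

Request:
jog_arm:
  targets:
    - {"dx": 1.5,"dy": 0,"dz": 0,"rx": 0,"ry": 0,"rz": 0,"gripper": 1}
    - {"dx": 3,"dy": 0,"dz": 0,"rx": 0,"ry": 0,"rz": 0,"gripper": 1}
    - {"dx": 4.5,"dy": 0,"dz": 0,"rx": 0,"ry": 0,"rz": 0,"gripper": 1}
    - {"dx": 6,"dy": 0,"dz": 0,"rx": 0,"ry": 0,"rz": 0,"gripper": 1}
    - {"dx": 7.5,"dy": 0,"dz": 0,"rx": 0,"ry": 0,"rz": 0,"gripper": 1}
    - {"dx": 9,"dy": 0,"dz": 0,"rx": 0,"ry": 0,"rz": 0,"gripper": 1}
    - {"dx": 10.5,"dy": 0,"dz": 0,"rx": 0,"ry": 0,"rz": 0,"gripper": 1}
    - {"dx": 12,"dy": 0,"dz": 0,"rx": 0,"ry": 0,"rz": 0,"gripper": 1}

```text
t: 12.27
eef_pos: [0.6486, -0.0295, 0.183]
ee_rot: [3.139, 0.498, -3.064]
force: [8.2, -0.1, 1.3]
width: 0.0256
gripper_force: 50.0
```

```bash
cat > st.py <<'E'
from h import *
s=arm.get_state();print(s['t'],s['eef_pos'],s['ee_rot'],s['force'],s['moment'],s['gripper_force'])
R,d,zt=tool(YAW,T);print('axial',s['force']@d,'perp',s['force']@zt,'ztip',(s['eef_pos']-HUB)@d-.126)
p,R=tcp_for(-.049);delta(p,R)
E
python3 st.py
```

```text
12.2667 [ 0.64864004 -0.02945601  0.18304564] [ 3.13929598  0.49831744 -3.0640945 ] [ 8.24266315 -0.10862026  1.31099458] [-0.37738693 -1.00948524 -0.05940086] 50.003759264945984
axial 7.865300421110499 perp 2.6972612153852236 ztip -0.011565052640235954
d(mm) [37.5 -1.5  1.5] rot [0.0032 0.0096 0.0017]
```

Request:
jog_arm:
  targets:
    - {"dx": 2,"dy": 0,"dz": 0,"rx": 0,"ry": 0,"rz": 0,"gripper": 1}
    - {"dx": 4,"dy": 0,"dz": 0,"rx": 0,"ry": 0,"rz": 0,"gripper": 1}
    - {"dx": 6,"dy": 0,"dz": 0,"rx": 0,"ry": 0,"rz": 0,"gripper": 1}
    - {"dx": 8,"dy": 0,"dz": 0,"rx": 0,"ry": 0,"rz": 0,"gripper": 1}
    - {"dx": 10,"dy": 0,"dz": 0,"rx": 0,"ry": 0,"rz": 0,"gripper": 1}
    - {"dx": 12,"dy": 0,"dz": 0,"rx": 0,"ry": 0,"rz": 0,"gripper": 1}
    - {"dx": 14,"dy": 0,"dz": 0,"rx": 0,"ry": 0,"rz": 0,"gripper": 1}
    - {"dx": 16,"dy": 0,"dz": 0,"rx": 0,"ry": 0,"rz": 0,"gripper": 1}

```text
t: 12.93
eef_pos: [0.6346, -0.0304, 0.1755]
ee_rot: [3.139, 0.498, -3.064]
force: [9.5, -0.0, 1.0]
width: 0.0255
gripper_force: 50.0
```

```bash
python3 st.py
```

```text
12.9333 [ 0.63464444 -0.03037291  0.17554801] [ 3.13906032  0.49833978 -3.06403548] [ 9.49168214 -0.01958431  0.95795656] [-0.39301675 -1.46755958 -0.06749436] 50.005953311920166
axial 8.80516511711172 perp 3.59683643073635 ztip -0.02746820741325466
d(mm) [21.6 -1.7  1.6] rot [0.0035 0.0096 0.0018]
```

Request:
jog_arm:
  targets:
    - {"dx": 2,"dy": 0,"dz": 0,"rx": 0,"ry": 0,"rz": 0,"gripper": 1}
    - {"dx": 4,"dy": 0,"dz": 0,"rx": 0,"ry": 0,"rz": 0,"gripper": 1}
    - {"dx": 6,"dy": 0,"dz": 0,"rx": 0,"ry": 0,"rz": 0,"gripper": 1}
    - {"dx": 8,"dy": 0,"dz": 0,"rx": 0,"ry": 0,"rz": 0,"gripper": 1}
    - {"dx": 10,"dy": 0,"dz": 0,"rx": 0,"ry": 0,"rz": 0,"gripper": 1}
    - {"dx": 12,"dy": 0,"dz": 0,"rx": 0,"ry": 0,"rz": 0,"gripper": 1}
    - {"dx": 14,"dy": 0,"dz": 0,"rx": 0,"ry": 0,"rz": 0,"gripper": 1}
    - {"dx": 16,"dy": 0,"dz": 0,"rx": 0,"ry": 0,"rz": 0,"gripper": 1}

```text
t: 13.6
eef_pos: [0.6207, -0.0314, 0.1681]
ee_rot: [3.139, 0.498, -3.064]
force: [8.1, -0.8, -0.1]
width: 0.0257
gripper_force: 50.0
```

```bash
python3 st.py
```

```text
13.6 [ 0.62066941 -0.0314418   0.16814089] [ 3.13891138  0.49835047 -3.06416176] [ 8.07768866 -0.79842244 -0.08221909] [-0.59152128 -1.20328335 -0.1868866 ] 50.007158517837524
axial 7.019993670731885 perp 3.8257157283638725 ztip -0.043320902285515966
d(mm) [ 5.7 -1.7  1.8] rot [0.0036 0.0097 0.0016]
```

Request:
jog_arm:
  targets:
    - {"dx": 1,"dy": 0,"dz": 0,"rx": 0,"ry": 0,"rz": 0,"gripper": 1}
    - {"dx": 2,"dy": 0,"dz": 0,"rx": 0,"ry": 0,"rz": 0,"gripper": 1}
    - {"dx": 3,"dy": 0,"dz": 0,"rx": 0,"ry": 0,"rz": 0,"gripper": 1}
    - {"dx": 4,"dy": 0,"dz": 0,"rx": 0,"ry": 0,"rz": 0,"gripper": 1}
    - {"dx": 5,"dy": 0,"dz": 0,"rx": 0,"ry": 0,"rz": 0,"gripper": 1}
    - {"dx": 6,"dy": 0,"dz": 0,"rx": 0,"ry": 0,"rz": 0,"gripper": 1}
    - {"dx": 6,"dy": 0,"dz": 0,"rx": 0,"ry": 0,"rz": 0,"gripper": 1}
    - {"dx": 6,"dy": 0,"dz": 0,"rx": 0,"ry": 0,"rz": 0,"gripper": 1}

```text
t: 14.27
eef_pos: [0.6135, -0.0328, 0.1636]
ee_rot: [3.14, 0.494, -3.065]
force: [5.5, -1.2, -1.0]
width: 0.0259
gripper_force: 50.0
```

```bash
python3 st.py; python3 - <<'E'
from h import *
a=[cv2.resize(grab(n)['frame'][130:230,s:s+100],(400,400),interpolation=cv2.INTER_CUBIC) for n,s in(('top',230),('side',210))]
cv2.imwrite('pics/out.png',np.hstack(a)[...,::-1])
E
```

```text
14.2667 [ 0.61349523 -0.03276179  0.16356034] [ 3.1398679   0.49427434 -3.06512515] [ 5.53149054 -1.18718109 -1.00807748] [-0.38858801  0.03244616 -0.12369612] 50.00063359737396
axial 4.317670891629981 perp 3.437464700241082 ztip -0.051875677638388074
d(mm) [-2.9 -1.   1.3] rot [0.0021 0.0056 0.0008]
```

View pics/out.png

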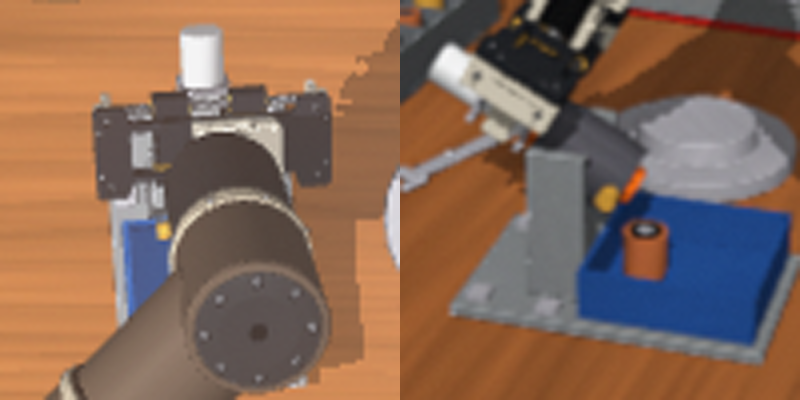

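The side view shows the bush out of the hub at (645,250) over the tray, with the orange nose showing at the lower end (630,185). I measure where the bush is.

```bash
cat > bush.py <<'E'
from h import *
f=grab('side');f=grab('side','b');W=pts(f)
Fx=np.array([np.cos(YAW),np.sin(YAW),0]);Fy=np.array([-Fx[1],Fx[0],0]);q=W-[HUB[0],HUB[1],0]
L=np.stack([q@Fx,q@Fy,W[...,2]],-1)
h=cv2.cvtColor(f['frame'],cv2.COLOR_RGB2HSV).astype(int)
m=(h[...,0]<14)&(h[...,1]>90)&(L[...,0]>-.2)&(L[...,0]<.0)&(abs(L[...,1])<.12)&(L[...,2]>.012)&(L[...,2]<.1)
v,u=np.nonzero(m);print(m.sum(),u.mean(),v.mean(),'fixture frame pct',np.percentile(L[m],[5,50,95],axis=0).round(3).tolist())
E
python3 bush.py
```

```text
132 271.6515151515151 192.33333333333334 fixture frame pct [[-0.074, -0.013, 0.028], [-0.06, 0.012, 0.048], [-0.04, 0.018, 0.063]]
```

The bush stands in the tray, at fixture x about -0.06 m, y about 0, centre height about 0.04 m. Drawing the drift out along the bore.

Request:
jog_arm:
  targets:
    - {"dx": -4,"dy": 0,"dz": 0,"rx": 0,"ry": 0,"rz": 0,"gripper": 1}
    - {"dx": -12,"dy": 0,"dz": 0,"rx": 0,"ry": 0,"rz": 0,"gripper": 1}
    - {"dx": -20,"dy": 0,"dz": 0,"rx": 0,"ry": 0,"rz": 0,"gripper": 1}
    - {"dx": -28,"dy": 0,"dz": 0,"rx": 0,"ry": 0,"rz": 0,"gripper": 1}
    - {"dx": -36,"dy": 0,"dz": 0,"rx": 0,"ry": 0,"rz": 0,"gripper": 1}
    - {"dx": -44,"dy": 0,"dz": 0,"rx": 0,"ry": 0,"rz": 0,"gripper": 1}
    - {"dx": -52,"dy": 0,"dz": 0,"rx": 0,"ry": 0,"rz": 0,"gripper": 1}
    - {"dx": -60,"dy": 0,"dz": 0,"rx": 0,"ry": 0,"rz": 0,"gripper": 1}

```text
t: 15.13
eef_pos: [0.6642, -0.0296, 0.1895]
ee_rot: [3.141, 0.489, -3.066]
force: [0.5, -0.3, -4.1]
width: 0.026
gripper_force: 50.0
```

Request:
jog_arm:
  targets:
    - {"dx": -8,"dy": 0,"dz": 0,"rx": 0,"ry": 0,"rz": 0,"gripper": 1}
    - {"dx": -17,"dy": 0,"dz": 0,"rx": 0,"ry": 0,"rz": 0,"gripper": 1}
    - {"dx": -26,"dy": 0,"dz": 0,"rx": 0,"ry": 0,"rz": 0,"gripper": 1}
    - {"dx": -35,"dy": 0,"dz": 0,"rx": 0,"ry": 0,"rz": 0,"gripper": 1}
    - {"dx": -45,"dy": 0,"dz": 0,"rx": 0,"ry": 0,"rz": 0,"gripper": 1}
    - {"dx": -60,"dy": 0,"dz": 0,"rx": 0,"ry": 0,"rz": 0,"gripper": 1}
    - {"dx": -75,"dy": 0,"dz": 0,"rx": 0,"ry": 0,"rz": 0,"gripper": 1}
    - {"dx": -90,"dy": 0,"dz": 0,"rx": 0,"ry": 0,"rz": 0,"gripper": 1}

```text
t: 15.8
eef_pos: [0.7435, -0.0236, 0.2318]
ee_rot: [3.141, 0.489, -3.066]
force: [-0.5, 0.3, -3.4]
width: 0.0262
gripper_force: 50.0
```

```bash
python3 st.py; python3 bush.py; python3 - <<'E'
from h import *
R=tool(-3.1198+np.pi,0)[0]
delta([.65,.10,.30],R);delta([.5007,.3086,.27],R)
E
```

```text
15.8 [ 0.74350452 -0.0235889   0.23176687] [ 3.14072408  0.48853843 -3.06620373] [-0.52001827  0.25253822 -3.38605494] [-0.16783239  2.11219393 -0.00485999] 49.99944806098938
axial -2.0306598282312813 perp 2.7552234354816094 ztip 0.09522059138935668
d(mm) [144.2  -0.3   0.3] rot [ 0.0008 -0.0002 -0.0002]
127 271.5196850393701 192.66929133858267 fixture frame pct [[-0.074, -0.007, 0.029], [-0.06, 0.012, 0.048], [-0.039, 0.019, 0.063]]
d(mm) [ 44.2 130.1 -99.4] rot [0.0141 0.4916 0.0532]
d(mm) [ 175.7  349.5 -135.6] rot [0.0141 0.4916 0.0532]
```

Request:
jog_arm:
  targets:
    - {"dx": -10,"dy": 0,"dz": -30,"rx": 0,"ry": 0,"rz": 0,"gripper": 1}
    - {"dx": -10,"dy": 10,"dz": -60,"rx": 0,"ry": 0.1,"rz": 0,"gripper": 1}
    - {"dx": 44,"dy": 130,"dz": -99,"rx": 0.014,"ry": 0.49,"rz": 0.053,"gripper": 1}
    - {"dx": 44,"dy": 130,"dz": -99,"rx": 0.014,"ry": 0.49,"rz": 0.053,"gripper": 1}
    - {"dx": 44,"dy": 130,"dz": -99,"rx": 0.014,"ry": 0.49,"rz": 0.053,"gripper": 1}
    - {"dx": 44,"dy": 130,"dz": -99,"rx": 0.014,"ry": 0.49,"rz": 0.053,"gripper": 1}
    - {"dx": 176,"dy": 350,"dz": -136,"rx": 0.014,"ry": 0.49,"rz": 0.053,"gripper": 1}
    - {"dx": 176,"dy": 350,"dz": -136,"rx": 0.014,"ry": 0.49,"rz": 0.053,"gripper": 1}

```text
t: 16.57
eef_pos: [0.6, 0.1676, 0.2879]
ee_rot: [-3.141, -0.002, -3.122]
force: [0.6, 1.8, -3.6]
width: 0.0255
gripper_force: 50.0
```

```bash
python3 - <<'E'
from h import *
s=arm.get_state();print(s['eef_pos'],s['ee_rot'])
R=tool(-3.1198+np.pi,0)[0]
delta([.5007,.3086,.17],R)
E
```

```text
[0.59996715 0.16758021 0.28793253] [-3.14102654e+00 -1.52808688e-03 -3.12222651e+00]
d(mm) [ 96.3 143.  118. ] rot [-0.0006 -0.0015 -0.0024]
```

Request:
jog_arm:
  targets:
    - {"dx": 90,"dy": 130,"dz": 30,"rx": 0,"ry": 0,"rz": 0,"gripper": 1}
    - {"dx": 90,"dy": 130,"dz": 50,"rx": 0,"ry": 0,"rz": 0,"gripper": 1}
    - {"dx": 90,"dy": 130,"dz": 80,"rx": 0,"ry": 0,"rz": 0,"gripper": 1}
    - {"dx": 90,"dy": 130,"dz": 100,"rx": 0,"ry": 0,"rz": 0,"gripper": 1}
    - {"dx": 90,"dy": 130,"dz": 115,"rx": 0,"ry": 0,"rz": 0,"gripper": 1}
    - {"dx": 90,"dy": 130,"dz": 115,"rx": 0,"ry": 0,"rz": 0,"gripper": 1}
    - {"dx": 90,"dy": 130,"dz": 115,"rx": 0,"ry": 0,"rz": 0,"gripper": 1}
    - {"dx": 90,"dy": 130,"dz": 115,"rx": 0,"ry": 0,"rz": 0,"gripper": 1}

```text
t: 17.23
eef_pos: [0.5078, 0.2949, 0.175]
ee_rot: [-3.141, 0.001, -3.119]
force: [0.5, 0.1, -2.7]
width: 0.026
gripper_force: 50.0
```

```bash
python3 - <<'E'
from h import *
f=grab('wrist','w3');f2=grab('side','s3')
s=arm.get_state();print(s['t'],s['eef_pos'],s['ee_rot'])
R=tool(-3.1198+np.pi,0)[0]
delta([.5007,.3086,.073],R)
# slip check: nose tip relative to tool, side cam
W=pts(f2);h=cv2.cvtColor(f2['frame'],cv2.COLOR_RGB2HSV).astype(int)
m=(h[...,0]>=8)&(h[...,0]<20)&(h[...,1]>180)&(abs(W[...,1]-.30)<.05)&(W[...,2]>.1)&(W[...,2]<.22)
p=W[m];print(len(p),np.percentile(p,[1,50,99],axis=0).round(3).tolist(),np.degrees(np.polyfit(p[:,0],p[:,2],1)[0]))
cv2.imwrite('pics/w3s.png',np.hstack([f['frame'][::1,::1][:, :400],f2['frame'][:, 120:520]])[...,::-1])
E
```

```text
17.3333 [0.50862547 0.29484476 0.1760619 ] [ 3.14001560e+00  2.20209301e-03 -3.12045341e+00]
d(mm) [  7.9  13.8 103.1] rot [ 0.0016  0.0022 -0.0007]
534 [[0.381, 0.285, 0.159], [0.428, 0.304, 0.182], [0.48, 0.312, 0.192]] 1.4411796354302573
```

View pics/w3s.png

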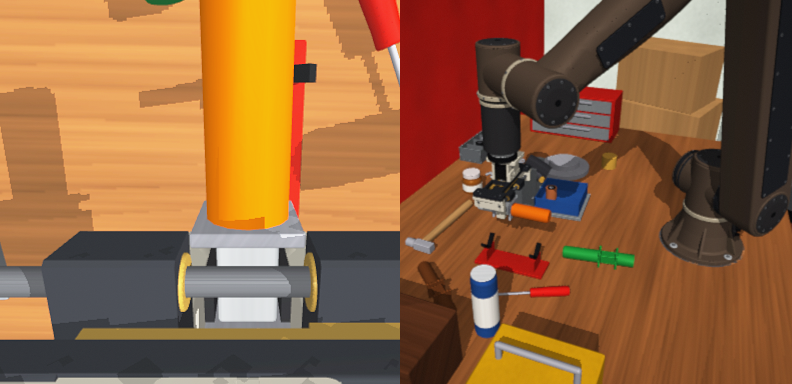

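The drift is still centred and level in the jaws above the rest, and the bush is in the tray (right half, 550,190). Lowering it into the saddles.

Request:
jog_arm:
  targets:
    - {"dx": 8,"dy": 13.8,"dz": 10,"rx": 0,"ry": 0,"rz": 0,"gripper": 1}
    - {"dx": 8,"dy": 13.8,"dz": 25,"rx": 0,"ry": 0,"rz": 0,"gripper": 1}
    - {"dx": 8,"dy": 13.8,"dz": 40,"rx": 0,"ry": 0,"rz": 0,"gripper": 1}
    - {"dx": 8,"dy": 13.8,"dz": 52,"rx": 0,"ry": 0,"rz": 0,"gripper": 1}
    - {"dx": 8,"dy": 13.8,"dz": 62,"rx": 0,"ry": 0,"rz": 0,"gripper": 1}
    - {"dx": 8,"dy": 13.8,"dz": 70,"rx": 0,"ry": 0,"rz": 0,"gripper": 1}
    - {"dx": 8,"dy": 13.8,"dz": 76,"rx": 0,"ry": 0,"rz": 0,"gripper": 1}
    - {"dx": 8,"dy": 13.8,"dz": 80,"rx": 0,"ry": 0,"rz": 0,"gripper": 1}

```text
t: 18.0
eef_pos: [0.4996, 0.3083, 0.0944]
ee_rot: [3.141, 0.0, -3.12]
force: [-0.0, 0.3, -2.8]
width: 0.0258
gripper_force: 50.0
```

```bash
cat > lay.py <<'E'
from h import *
s=arm.get_state();print(s['t'],s['eef_pos'],s['ee_rot'],s['force'],s['width'])
delta([.5007,.3086,.0727],tool(-3.1198+np.pi,0)[0])
E
python3 lay.py
```

```text
18.0 [0.4995711  0.30828034 0.09436547] [ 3.14138450e+00  3.14449268e-04 -3.12030458e+00] [-0.03993937  0.3442656  -2.77482481] 0.025781975820381657
d(mm) [-1.1  0.3 21.7] rot [ 0.0002  0.0003 -0.0005]
```

Request:
jog_arm:
  targets:
    - {"dx": -1,"dy": 0.3,"dz": 4,"rx": 0,"ry": 0,"rz": 0,"gripper": 1}
    - {"dx": -1,"dy": 0.3,"dz": 8,"rx": 0,"ry": 0,"rz": 0,"gripper": 1}
    - {"dx": -1,"dy": 0.3,"dz": 12,"rx": 0,"ry": 0,"rz": 0,"gripper": 1}
    - {"dx": -1,"dy": 0.3,"dz": 15,"rx": 0,"ry": 0,"rz": 0,"gripper": 1}
    - {"dx": -1,"dy": 0.3,"dz": 17,"rx": 0,"ry": 0,"rz": 0,"gripper": 1}
    - {"dx": -1,"dy": 0.3,"dz": 19,"rx": 0,"ry": 0,"rz": 0,"gripper": 1}
    - {"dx": -1,"dy": 0.3,"dz": 20,"rx": 0,"ry": 0,"rz": 0,"gripper": 1}
    - {"dx": -1,"dy": 0.3,"dz": 20,"rx": 0,"ry": 0,"rz": 0,"gripper": 1}

```text
t: 18.67
eef_pos: [0.5001, 0.3088, 0.0744]
ee_rot: [-3.141, -0.0, -3.12]
force: [-0.1, -0.5, -3.3]
width: 0.0255
gripper_force: 50.0
```

```bash
python3 lay.py
```

```text
18.6667 [0.50010505 0.30877749 0.07438383] [-3.14144665e+00 -1.14606348e-04 -3.11967329e+00] [-0.11085631 -0.45286581 -3.26613068] 0.0255137667698892
d(mm) [-0.6 -0.2  1.7] rot [-0.0001 -0.0001  0.0001]
```

Request:
jog_arm:
  targets:
    - {"dx": -0.6,"dy": 0,"dz": 1,"rx": 0,"ry": 0,"rz": 0,"gripper": 1}
    - {"dx": -0.6,"dy": 0,"dz": 1.7,"rx": 0,"ry": 0,"rz": 0,"gripper": 1}
    - {"dx": -0.6,"dy": 0,"dz": 1.7,"rx": 0,"ry": 0,"rz": 0,"gripper": 1}
    - {"dx": -0.6,"dy": 0,"dz": 1.7,"rx": 0,"ry": 0,"rz": 0,"gripper": 1}
    - {"dx": -0.6,"dy": 0,"dz": 1.7,"rx": 0,"ry": 0,"rz": 0,"gripper": 0.65}
    - {"dx": -0.6,"dy": 0,"dz": 1.7,"rx": 0,"ry": 0,"rz": 0,"gripper": 0.6}
    - {"dx": -0.6,"dy": 0,"dz": 1.7,"rx": 0,"ry": 0,"rz": 0,"gripper": 0.3}
    - {"dx": -0.6,"dy": 0,"dz": 1.7,"rx": 0,"ry": 0,"rz": 0,"gripper": 0}

```text
t: 19.33
eef_pos: [0.501, 0.309, 0.0732]
ee_rot: [3.141, 0.001, -3.12]
force: [1.1, -1.1, -0.0]
width: 0.0429
gripper_force: 0.0
```

Request:
jog_arm:
  targets:
    - {"dx": 0,"dy": 0,"dz": 0,"rx": 0,"ry": 0,"rz": 0,"gripper": 0}
    - {"dx": 0,"dy": 0,"dz": 0,"rx": 0,"ry": 0,"rz": 0,"gripper": 0}
    - {"dx": 0,"dy": 0,"dz": 0,"rx": 0,"ry": 0,"rz": 0,"gripper": 0}
    - {"dx": 0,"dy": 0,"dz": 0,"rx": 0,"ry": 0,"rz": 0,"gripper": 0}
    - {"dx": 0,"dy": 0,"dz": 0,"rx": 0,"ry": 0,"rz": 0,"gripper": 0}
    - {"dx": 0,"dy": 0,"dz": 0,"rx": 0,"ry": 0,"rz": 0,"gripper": 0}
    - {"dx": 0,"dy": 0,"dz": 0,"rx": 0,"ry": 0,"rz": 0,"gripper": 0}
    - {"dx": 0,"dy": 0,"dz": 0,"rx": 0,"ry": 0,"rz": 0,"gripper": 0}

```text
t: 20.0
eef_pos: [0.5008, 0.3088, 0.0728]
ee_rot: [-3.142, -0.0, -3.12]
force: [-0.0, -0.3, -0.2]
width: 0.0869
gripper_force: 0.0
```

```bash
python3 lay.py
```

```text
20.0 [0.50077492 0.30877402 0.07282132] [-3.14159016e+00 -1.39280949e-05 -3.11982631e+00] [-0.0305181  -0.33239008 -0.20289765] 0.08693154683991818
d(mm) [ 0.1 -0.2  0.1] rot [-0. -0. -0.]
```

Released. Backing straight up, then slightly toward −y so the wrist camera can see the drift.

Request:
jog_arm:
  targets:
    - {"dx": 0,"dy": 0,"dz": -10,"rx": 0,"ry": 0,"rz": 0,"gripper": 0}
    - {"dx": 0,"dy": 0,"dz": -25,"rx": 0,"ry": 0,"rz": 0,"gripper": 0}
    - {"dx": 0,"dy": 0,"dz": -50,"rx": 0,"ry": 0,"rz": 0,"gripper": 0}
    - {"dx": 0,"dy": 0,"dz": -80,"rx": 0,"ry": 0,"rz": 0,"gripper": 0}
    - {"dx": 0,"dy": 0,"dz": -115,"rx": 0,"ry": 0,"rz": 0,"gripper": 0}
    - {"dx": 0,"dy": -20,"dz": -150,"rx": 0,"ry": 0,"rz": 0,"gripper": 0}
    - {"dx": 0,"dy": -40,"dz": -172,"rx": 0,"ry": 0,"rz": 0,"gripper": 0}
    - {"dx": 0,"dy": -40,"dz": -172,"rx": 0,"ry": 0,"rz": 0,"gripper": 0}

```text
t: 20.67
eef_pos: [0.5034, 0.2678, 0.2517]
ee_rot: [3.136, 0.007, -3.12]
force: [1.4, 0.5, -0.1]
width: 0.0875
gripper_force: 0.0
```

Request:
jog_arm:
  targets:
    - {"dx": 0,"dy": 0,"dz": 0,"rx": 0,"ry": 0,"rz": 0,"gripper": 0}
    - {"dx": 0,"dy": 0,"dz": 0,"rx": 0,"ry": 0,"rz": 0,"gripper": 0}
    - {"dx": 0,"dy": 0,"dz": 0,"rx": 0,"ry": 0,"rz": 0,"gripper": 0}
    - {"dx": 0,"dy": 0,"dz": 0,"rx": 0,"ry": 0,"rz": 0,"gripper": 0}
    - {"dx": 0,"dy": 0,"dz": 0,"rx": 0,"ry": 0,"rz": 0,"gripper": 0}
    - {"dx": 0,"dy": 0,"dz": 0,"rx": 0,"ry": 0,"rz": 0,"gripper": 0}
    - {"dx": 0,"dy": 0,"dz": 0,"rx": 0,"ry": 0,"rz": 0,"gripper": 0}
    - {"dx": 0,"dy": 0,"dz": 0,"rx": 0,"ry": 0,"rz": 0,"gripper": 0}

```text
t: 21.33
eef_pos: [0.5016, 0.2689, 0.2445]
ee_rot: [-3.141, -0.0, -3.12]
force: [0.2, 0.0, 0.5]
width: 0.0874
gripper_force: 0.0
```

```bash
python3 bush.py; python3 - <<'E'
from h import *
f=grab('wrist','w4');W=pts(f);h=cv2.cvtColor(f['frame'],cv2.COLOR_RGB2HSV).astype(int)
o=(h[...,0]>=8)&(h[...,0]<18)&(h[...,1]>200)&(W[...,2]>.05)&(abs(W[...,1]-.308)<.04)&(abs(W[...,0]-.43)<.08)
p=W[o];print(len(p),np.percentile(p,[1,50,99],axis=0).round(4).tolist())
for x in(.38,.425,.47):
    q=p[abs(p[:,0]-x)<.006];print(x,np.percentile(q[:,1],[1,99]).round(4),q[:,2].max().round(3))
t=cv2.resize(grab('side')['frame'][130:300,150:350],(680,578));cv2.imwrite('pics/end.png',t[...,::-1])
E
```

```text
127 271.5275590551181 192.59055118110237 fixture frame pct [[-0.074, -0.008, 0.028], [-0.06, 0.012, 0.048], [-0.039, 0.019, 0.063]]
2247 [[0.3763, 0.2887, 0.0689], [0.422, 0.2961, 0.0826], [0.4736, 0.3239, 0.0874]]
0.38 [0.2885 0.3226] 0.087
0.425 [0.2891 0.3233] 0.087
0.47 [0.2901 0.3246] 0.088
```

View pics/end.png

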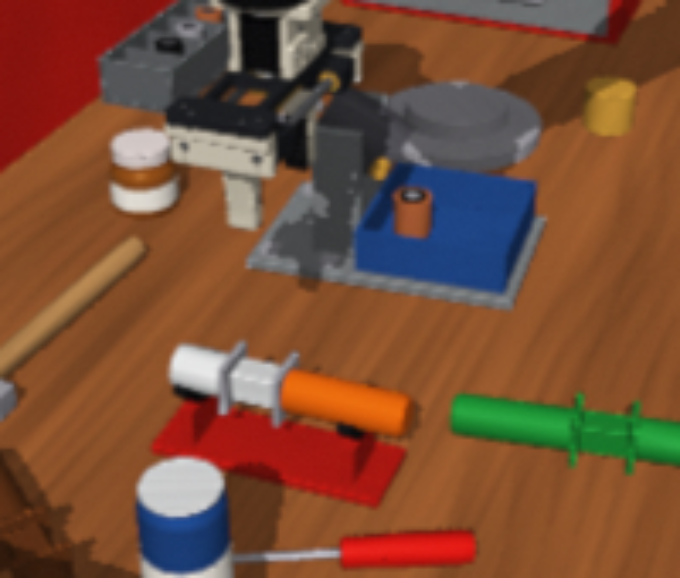

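The drift lies in both saddles at (290,390), within 1 mm of where it started. The bush stands in the tray at (412,212), and the gripper is clear of everything.

```bash
python3 -c "
from station import arm
print(arm.job_done())"
```

```text
the job is handed in; nothing more can be done
None
```

I pushed the bush out into the blue tray, laid the drift back in both saddles within 1 mm of where it started, and handed the job in at about 21.5 s; the hand-in returned no verdict.

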